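Turn the child's-bike wheel valve to twelve o'clock for pumping

ROBOT

A 6-joint arm with a two-finger parallel gripper is mounted at the origin on the work surface. World frame = base frame: x ahead of the robot, y to its left, z up, the work surface at z = 0. Lengths are in m, angles in degrees, forces in N, time in s.
With the tool pointing down it reaches from about 0.3 to 0.75 m from the base axis. Payload 8.5 kg.
Tool frame: the origin (TCP) lies midway between the tips of the shut fingers; the grasp point (between the pads) lies 19 mm behind it (env.grip_depth is the distance from the TCP to the grasp point, in m); y points along the fingers, x is the direction in which the jaws open and shut, and the axes are right-handed (so a half turn about y gives the same grasp; the last joint's range is limited). The gripper opens to 85 mm and grips with 20 to 120 N. Pads are 22 mm wide; open, the fingers measure 114 mm over their backs; the gripper's body (76 mm by 85 mm) begins 54 mm behind the grasp point. The pads swing forward as they close: fully open they stand 13 mm farther back than shut.
Start: joints at [61.461, 21.807, 74.336, -0, 83.858, -12.336], TCP at [0.153, 0.528, 0.204] pointing down, gripper open.
Joint ranges: [-178.18, 178.18], [-50.72, 133.34], [12.68, 142.11], [-81.47, 261.47], [9.98, 163.14], [-165.26, 165.26]. Speed limits (degrees/s): [136.94, 136.94, 180, 180, 180, 180].

INTERFACE

Orientations are given as a 3x3 rotation matrix whose columns are the frame's x, y, z axes.
In Python, from rig import env gives the robot as it stands.
- The arm moves only by the shell command python3 -m inch 'ROWS' [FORCE]. ROWS is JSON, a list that holds one entry, the list of rows, each a list of 7 numbers: the gripper command: -1 is shut, 1 is fully open, values between are in proportion, then the shift along the world's x, y, z in cm, then the turn, a rotation vector about the world's x, y, z in degrees. In form: [[[grip, dx, dy, dz, rx, ry, rz], ...]]. A call has 1 to 20 rows; each row is the pose to reach, as a shift and turn from the pose commanded when the call began; what a row does not reach only later rows make up. A row lasts 1/8 s, in which the tool goes at most 62.5 mm and 10.7 degrees, less where a joint would pass 70% of its speed; a pose out of reach is approached as far as the arm can. A call with a gripper value outside its range is refused whole. The fingers move at their own pace and stop on an object; FORCE is the grip in N (left out, the last holds). Time passes only in rows, so rows that repeat a pose let the fingers close. It gives the time, the measured TCP pose, the force and the opening at its end, in the units of the state.
- env.observe(): the state, without advancing time (a new reading comes with each control period).
- env.get_image(name): name is "scene" or "top" or "wrist"; returns a dict with "frame" (420x560x3 uint8, red, green, blue), "mtx" (3x3 intrinsics, pixels), "distortion" ([k1, k2, p1, p2, k3] as OpenCV has them; the pictures are not rectified), "rvec" (rotation vector, rad) and "tvec" (3), from world to camera coordinates, as OpenCV has them. Camera axes: x right, y down, z forward; pixel columns grow to the right and rows downward; lengths in m; the calibration is good to about 2 mm. A picture is of the moment at which its call begins. There is no depth.
- env.close_job(): hands the job in, once; it reports no verdict.
The state is a dict: "time_s": time; "q": joint angles; "qvel": joint speeds; "joint_efforts": joint torques, N m; "position": TCP position; "tool_rot": TCP orientation; "ft_force": force on the tool from outside, world axes, zero at the start; "wrist_torque": the same for the moment, N m; "grip_width": finger opening in m.
Only numpy, scipy, OpenCV 4.12 (cv2) and the standard library are available. Lean on these libraries where they do the work, as an engineer would, in place of code of your own. Each camera call takes 0.05 s, during which the arm holds its last target.

TASK

The child's-bike wheel in the stand has a freshly fitted tyre that is still flat: push the wheel round gently by its spokes with the fingertips, one spoke after another as needed, until the valve stem is at the very top of the wheel, straight above the axle, ready for the pump; then take the hand away. Keep off the tyre, whose edges are not seated yet, and off the valve stem, and push without gripping, lifting or shifting anything: the stand and the things around it stay where they are.

Things in the scene. Friction and masses are not known exactly. Their poses are not given: they have to be found in the camera images.
- wheel (a joint): Turn of the wheel, rad. 0 (or 2 pi) = valve stem at the very top, straight above the axle; pi = at the bottom. Growing values turn it clockwise seen from the robot (top goes to the stand's -y). Turns both ways without stops; the bearing drags (about 0.1 N m, 1.5 N at 65 mm from the axle), so it stays where it is left and coasts only a few degrees after a slow push.
- hub (a point): Centre of the upright five-spoke white wheel, on its level axle, 185 mm above the bench. Frame turns with the wheel: x along the axle, away from the robot; z from the axle to the valve stem. Hub 52 mm across and 72 mm long; axle with nuts reaches 54 mm either side of the wheel's middle plane. Spokes run from hub to rim; rim inside diameter 196 mm, rim 30 mm wide.
- spoke_mid (a point): Middle of one of the five spokes, 62 mm from the axle, in the wheel's middle plane; axes as the hub's. The spokes are straight radial bars, 14 mm wide in the wheel's plane and 28 mm deep along the axle (14 mm each side of the middle plane). They lie 36, 108, 180, 252 and 324 degrees round from the valve stem; this one is 36 degrees from it, clockwise seen from the robot.
- valve_tip (a point): Tip of the valve stem, 64 mm from the axle in the wheel's middle plane. The stem is straight, 8 to 12 mm thick, with a brass tip, standing 34 mm out of the rim's inside towards the axle, midway between two spokes. The frame's z axis runs from the axle through the stem: it points straight up when the job is done.
- valve: The valve stem (rubber foot, brass tip); its origin is on the axle, turning with the wheel, same frame as the hub.
- tyre: The black tyre round the wheel, 284 mm outside and 212 mm inside diameter, 36 mm wide; its origin is on the axle, turning with the wheel, same frame as the hub.
- stand: Grey steel wheel stand, about 5 kg, not fastened down: base plate 200 x 250 x 12 mm, origin under its centre, x away from the robot at yaw 0 (along the axle), z up. Two uprights of flat 5 mm steel, 40 mm before and behind the wheel's middle plane, each two legs in a narrow A, 125 mm across the feet, 40 mm at the head that carries the axle, top 196 mm up. Elsewhere the wheel's faces are open.
- oil_mid (a point): Middle of a small white oil bottle with black cap, 38 mm in diameter, 105 mm tall, standing by the stand. To be left alone.
- gauge_mid (a point): Middle of the dial of a tyre pressure gauge lying on its back, dial 60 mm across, 25 mm thick, with a connector reaching 82 mm from the dial's middle along its x. To be left alone.
- dish_mid (a point): Middle of a small steel dish, 84 mm across, 30 mm high. To be left alone.
- spanner_grip (a point): Handle of a 150 mm steel spanner lying on the bench in front of the stand, along its own x. To be left alone.

How it is judged (in metres and radians):
On the way, in this order (a step that is already met when the one before it is completed fails the run):
1. the fingers push the wheel, and it turns (contact force between the fingers and stand above 0.3 N and (velocity of joint wheel above 0.05 rad/s or velocity of joint wheel below -0.05 rad/s)), for 0.05 s.
2. the valve stem comes to the top (angle between valve_tip's own z axis and vertical below 0.12 rad), for 0.2 s.
At the end, for the whole second after the job is handed in: The valve stem is straight above the axle within 0.12 rad (about 7 degrees), the wheel is at rest, and the stand stands level within 20 mm of where it was (angle between valve_tip's own z axis and vertical below 0.12 rad and velocity of joint wheel between -0.03 and 0.03 rad/s and distance of stand from where it was at the start of the episode below 0.02 m and angle between stand's own z axis and vertical below 0.05 rad); the robot touches nothing.
It fails at once if the tyre (over 3 N) or the valve stem (over 2 N) is pushed (contact force between any of the fingers, the arm and tyre above 3 N or contact force between any of the fingers, the arm and valve above 2 N).
It fails at once if the wheel or stand is pushed or gripped harder than 40 N (contact force between any of the fingers, the arm and stand above 40 N).
It fails at once if the wheel is flung round (over 5 rad/s) (velocity of joint wheel above 5 rad/s or velocity of joint wheel below -5 rad/s).
It fails at once if the stand is shifted, lifted or tipped (distance of stand from where it was at the start of the episode above 0.02 m or angle between stand's own z axis and vertical above 0.05 rad).
It fails at once if something around the stand is moved by more than 20 mm (distance of any of oil_mid, gauge_mid, dish_mid, spanner_grip from where it was at the start of the episode above 0.02 m).
It also fails if it takes over 58 s, if anything falls off the work surface, if the arm or the gripper's body presses on something with over 40 N, if the wrist force passes 120 N, or if a joint passes its speed limit or range.

## Working session

There is one attempt and no reset: what is moved stays moved. The work goes in short steps, Python scripts to look and compute and a shell command to move; the robot and the scene stay as the last step left them, time stands still between calls to the robot, and variables do not carry over. Pictures are saved under pics/ and viewed, and the job is handed in when it is done.

```bash
mkdir -p pics; ls; python3 - <<'E'
from rig import env
import cv2
o=env.observe()
print(o)
for n in("scene","top","wrist"):
    d=env.get_image(n); cv2.imwrite(f"pics/{n}0.png",d["frame"][:,:,::-1])
    R=cv2.Rodrigues(d["rvec"])[0]; print(n,(-R.T@d["tvec"].reshape(3)).round(3),R.round(2).tolist(),d["mtx"].tolist(),d["distortion"])
E
```

```text
pics
{'time_s': 0.0, 'q': array([ 6.14601859e+01,  2.18422187e+01,  7.43842978e+01, -7.33397038e-04,
        8.38557246e+01, -1.23355524e+01]), 'qvel': array([ 0.06600537,  0.09212915, -0.03768811,  0.11335377, -0.0494067 ,
       -0.03216264]), 'joint_efforts': array([ 2.41075519e-03, -4.48459697e+01, -2.31280249e+01, -7.66015160e-05,
        4.75862733e-03, -1.00290822e-05]), 'position': array([0.15333317, 0.52786418, 0.20290296]), 'tool_rot': array([[ 2.79060734e-01, -6.74598443e-04, -9.60273217e-01],
       [ 9.60272426e-01, -1.26703718e-03,  2.79061394e-01],
       [-1.40495625e-03, -9.99998970e-01,  2.94217957e-04]]), 'ft_force': array([-0.71696753,  0.20266785,  0.47409671]), 'wrist_torque': array([-0.04119983, -0.03905898,  0.02486266]), 'grip_width': 0.0851881323353693}
scene [0.979 0.386 0.923] [[-0.63, 0.77, -0.01], [0.63, 0.51, -0.58], [-0.44, -0.38, -0.81]] [[437.53070069440514, 0.0, 277.3263752327345], [0.0, 437.53070069440514, 214.48158079101637], [0.0, 0.0, 1.0]] [-0.10661022  0.          0.          0.          0.        ]
top [0.529 0.029 1.151] [[-0.01, -1.0, 0.03], [-1.0, 0.01, -0.04], [0.04, -0.03, -1.0]] [[546.8754592001287, 0.0, 283.8639247777037], [0.0, 546.8754592001287, 212.93692662900534], [0.0, 0.0, 1.0]] [-0.07821709  0.          0.          0.          0.        ]
wrist [0.083 0.548 0.373] [[0.28, 0.96, -0.0], [0.92, -0.27, 0.29], [0.28, -0.08, -0.96]] [[300.368737291638, 0.0, 275.40030549622537], [0.0, 300.368737291638, 207.91113890650445], [0.0, 0.0, 1.0]] [-0.02966109  0.          0.          0.          0.        ]
```

View pics/scene0.png

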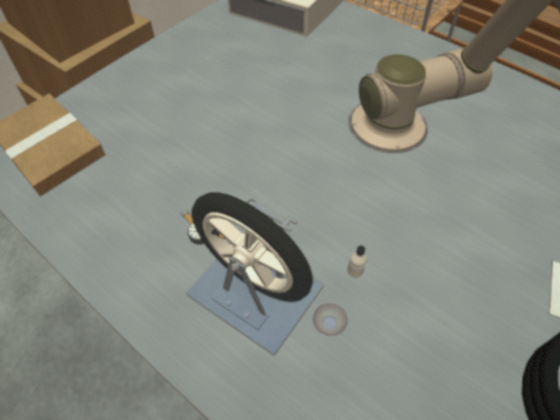

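View pics/top0.png

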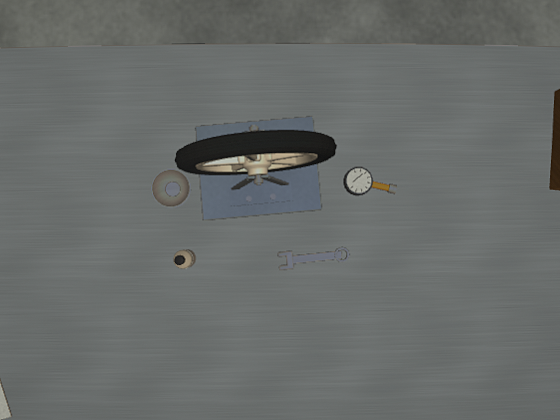

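View pics/wrist0.png

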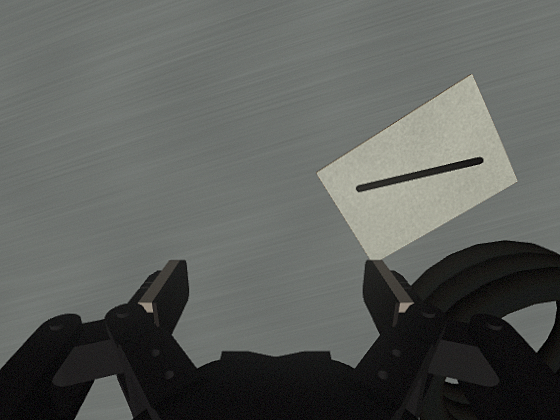

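```bash
cat > h.py <<'E'
from rig import env
import cv2, numpy as np
def ray(d,p):
    u=cv2.undistortPoints(np.array([[p]],float),d["mtx"],d["distortion"])[0,0]
    R=cv2.Rodrigues(d["rvec"])[0]; c=-R.T@np.array(d["tvec"]).reshape(3)
    return c,R.T@np.array([u[0],u[1],1.])
def onz(d,p,z):
    c,r=ray(d,p); return c+r*(z-c[2])/r[2]
def onplane(d,p,P,n):
    c,r=ray(d,p); return c+r*(np.dot(P-c,n)/np.dot(r,n))
def proj(d,X): return cv2.projectPoints(np.array(X,float).reshape(-1,3),d["rvec"],d["tvec"],d["mtx"],d["distortion"])[0][:,0]
def crop(d,x0,y0,x1,y1,s,f): cv2.imwrite(f,cv2.resize(d["frame"][y0:y1,x0:x1,::-1],None,fx=s,fy=s,interpolation=cv2.INTER_CUBIC))
E
python3 - <<'E'
from h import *
d=env.get_image("scene"); crop(d,170,170,350,360,3.1,"pics/s1.png")
d=env.get_image("top"); crop(d,140,100,410,280,2.9,"pics/t1.png")
for n,p in dict(c1=(196,126),c2=(313,117),c3=(321,210),c4=(203,220)).items(): print(n,onz(d,p,.012).round(3))
for n,p,z in (("oil",(183,259),.1),("dish",(171,188),.03),("gauge",(357,181),.025),("gtip",(395,188),.02),("sp1",(285,260),.005),("sp2",(343,254),.005)): print(n,onz(d,p,z).round(3))
E
```

```text
c1 [0.764 0.181 0.012]
c2 [ 0.781 -0.065  0.012]
c3 [ 0.584 -0.079  0.012]
c4 [0.566 0.167 0.012]
oil [0.489 0.195 0.1  ]
dish [0.632 0.231 0.03 ]
gauge [ 0.643 -0.154  0.025]
gtip [ 0.628 -0.234  0.02 ]
sp1 [ 0.481 -0.002  0.005]
sp2 [ 0.491 -0.125  0.005]
```

View pics/s1.png

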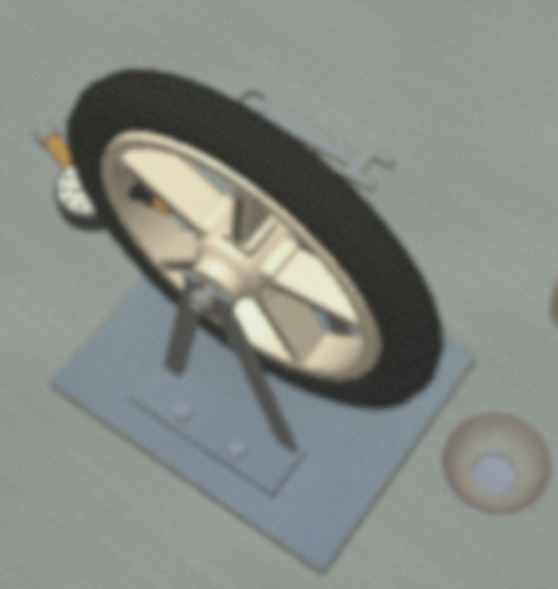

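View pics/t1.png

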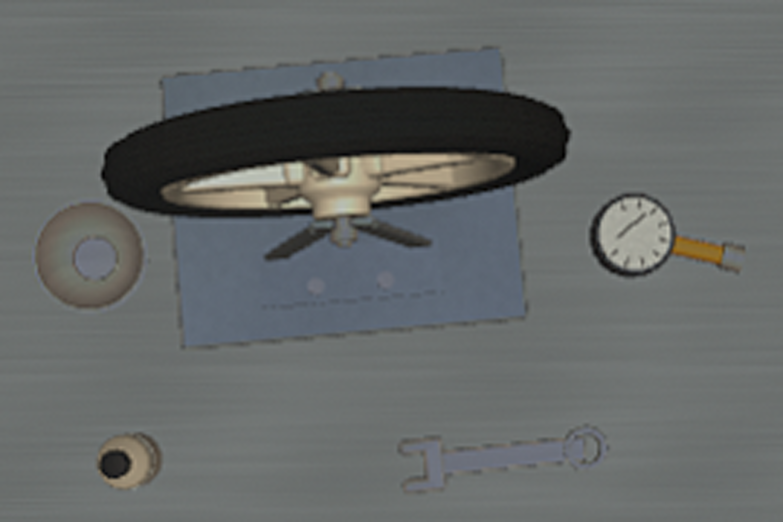

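```bash
python3 - <<'E'
from h import *
d=env.get_image("scene")
C=np.array([.674,.051,.185]); n=np.array([.9976,.07,0]); s=np.array([-.07,.9976,0])
def ang(d,p):
    v=onplane(d,p,C,n)-C; return np.degrees(np.arctan2(-v@s,v[2])).round(1), np.linalg.norm(v).round(4)
for p in ((137,188),(150,197),(165,208)): print(ang(d,(170+p[0]/3.1,170+p[1]/3.1)))
a=np.radians(np.arange(0,360,36));
im=d["frame"].copy()
for r,col in ((.062,(255,0,0)),(.098,(0,255,0)),(.142,(0,0,255))):
  for t in np.radians(np.arange(0,360,6)):
    q=proj(d,C+r*(np.cos(t)*np.array([0,0,1])-np.sin(t)*s))[0]; cv2.circle(im,tuple(int(v*8) for v in q),4,col,-1,shift=3)
d["frame"]=im; crop(d,170,170,350,360,3.1,"pics/s2.png")
crop(env.get_image("scene"),195,205,255,265,9,"pics/s3.png")
E
```

```text
(np.float64(101.7), np.float64(0.0971))
(np.float64(104.0), np.float64(0.0864))
(np.float64(108.0), np.float64(0.0748))
```

View pics/s2.png

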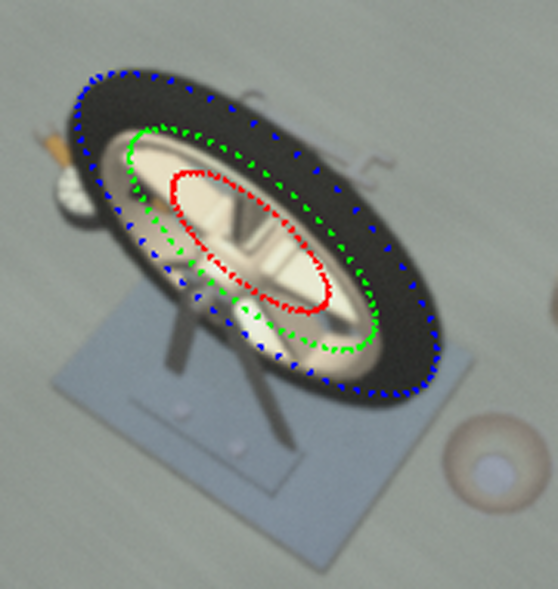

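View pics/s3.png

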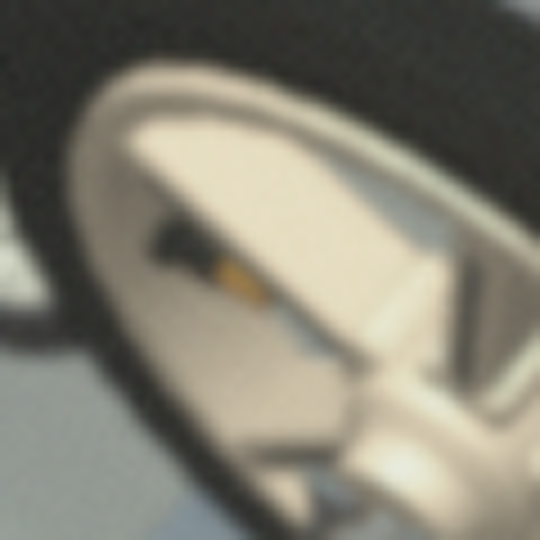

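```bash
python3 -m inch '[[[-1,0,0,3,4.8,8.8,0],[-1,0,0,6,9.6,17.6,0],[-1,0,0,8,9.6,17.6,0]]]'; python3 -c "
from rig import env;o=env.observe();print(o['q'].round(1),o['position'],o['tool_rot'].round(2))"
```

```text
time_s: 0.72
position: [0.1554, 0.5275, 0.2841]
tool_rot: [[0.294, -0.302, -0.907], [0.953, 0.166, 0.254], [0.074, -0.939, 0.336]]
ft_force: [-0.3, 0.6, -0.1]
grip_width: 0.0319
[ 50.7  18.4  69.1  19.9  95.9 -21.5] [0.15539781 0.52748391 0.28411389] [[ 0.29 -0.3  -0.91]
 [ 0.95  0.17  0.25]
 [ 0.07 -0.94  0.34]]
```

```bash
cat > plan.py <<'E'
from h import *
from scipy.spatial.transform import Rotation as Ro
import sys
def to(pos,y,z=(0,0,1)):
    o=env.observe(); y=np.array(y,float);y/=np.linalg.norm(y); z=np.array(z,float); z-=y*(z@y); z/=np.linalg.norm(z)
    R=np.column_stack([np.cross(y,z),y,z])
    print("d cm",((np.array(pos)-o["position"])*100).round(2),"rv",np.degrees(Ro.from_matrix(R@o["tool_rot"].T).as_rotvec()).round(1))
E
python3 -c "
from plan import *
to((.45,.22,.32),(0,1,0)); to((.45,.22,.32),(.5,.866,0))"
```

```text
d cm [ 29.46 -30.75   3.59] rv [ 57.4  47.2 -60.5]
d cm [ 29.46 -30.75   3.59] rv [ 71.8  32.6 -85.7]
```

```bash
python3 -m inch '[[[-1,3,-3,1,5.7,4.7,-6],[-1,6,-6,2,11.5,9.4,-12],[-1,9,-9,3,17.2,14.2,-18],[-1,12,-12,3.6,23,18.9,-24],[-1,15,-15,3.6,28.7,23.6,-30],[-1,18,-18,3.6,34.4,28.3,-36],[-1,21,-21,3.6,40.2,33,-42],[-1,24,-24,3.6,45.9,37.8,-48],[-1,27,-27,3.6,51.7,42.5,-54],[-1,29.5,-30.7,3.6,57.4,47.2,-60.5],[-1,29.5,-30.7,3.6,57.4,47.2,-60.5]]]'; python3 -c "
from plan import *;o=env.observe();print(o['q'].round(1),o['time_s'])
to((.45,.22,.32),(0,1,0))
to((.57,.06,.30),(.9976,.07,0)); "
```

```text
time_s: 2.1
position: [0.4499, 0.219, 0.3185]
tool_rot: [[1.0, 0.004, 0.0], [-0.004, 1.0, 0.001], [-0.0, -0.001, 1.0]]
ft_force: [-0.1, 0.6, 0.2]
grip_width: -0.0002
[-23.4  25.  103.3  75.1 108.  -40.7] 2.1
d cm [0.01 0.1  0.15] rv [ 0.1 -0.   0.2]
d cm [ 12.01 -15.9   -1.85] rv [  0.   -0.1 -85.8]
```

```bash
python3 -m inch '[[[-1,1.5,-2,0,0,0,-10],[-1,3,-4,0,0,0,-20],[-1,4.5,-6,-0.5,0,0,-30],[-1,6,-8,-1,0,0,-40],[-1,7.5,-10,-1.5,0,0,-50],[-1,9,-12,-1.8,0,0,-60],[-1,10.5,-14,-1.8,0,0,-70],[-1,12,-16,-1.8,0,0,-80],[-1,12,-16,-1.8,0,0,-86],[-1,12,-16,-1.8,0,0,-86]]]'; python3 -c "
from plan import *;o=env.observe();print(o['q'].round(1),o['time_s'])
to((.57,.06,.30),(.9976,.07,0)); 
d=env.get_image('wrist');cv2.imwrite('pics/w2.png',d['frame'][:,:,::-1])
d=env.get_image('scene');cv2.imwrite('pics/s4.png',d['frame'][:,:,::-1])"
```

```text
time_s: 3.35
position: [0.5679, 0.0643, 0.3024]
tool_rot: [[0.077, 0.997, 0.001], [-0.997, 0.077, 0.004], [0.004, -0.001, 1.0]]
ft_force: [0.4, 0.8, -0.3]
grip_width: -0.0001
[-15.7  15.3 129.2 155.8  56.9 -76.5] 3.35
d cm [ 0.21 -0.43 -0.24] rv [ 0.2 -0.1 -0.4]
```

View pics/w2.png

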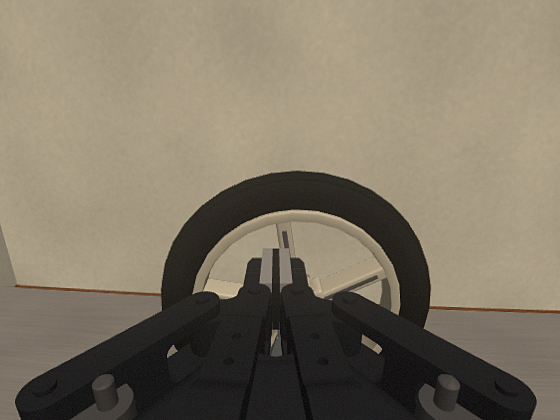

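View pics/s4.png

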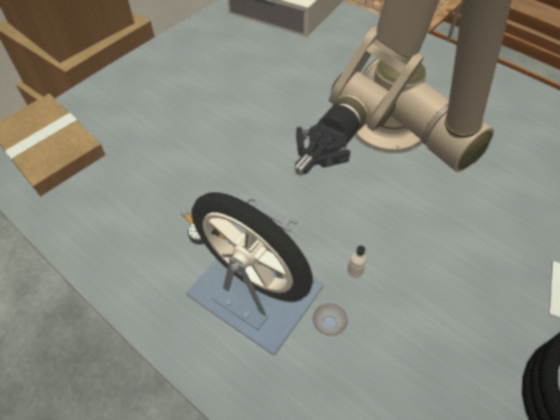

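```bash
python3 - <<'E'
from h import *
C=np.array([.674,.051,.185]); n=np.array([.9976,.07,0]); s=np.array([-.07,.9976,0])
d=env.get_image("wrist"); crop(d,150,160,440,360,2.7,"pics/w3.png")
# tyre silhouette
im=d["frame"].copy()
for r,col in ((.062,(255,0,0)),(.098,(0,255,0)),(.142,(0,0,255))):
  for t in np.radians(np.arange(0,360,6)):
    q=proj(d,C-.0*n+r*(np.cos(t)*np.array([0,0,1])-np.sin(t)*s))[0]; cv2.circle(im,tuple(int(v*8) for v in q),4,col,-1,shift=3)
d["frame"]=im; crop(d,150,160,440,360,2.7,"pics/w4.png")
E
```

```text
(no output)
```

View pics/w3.png

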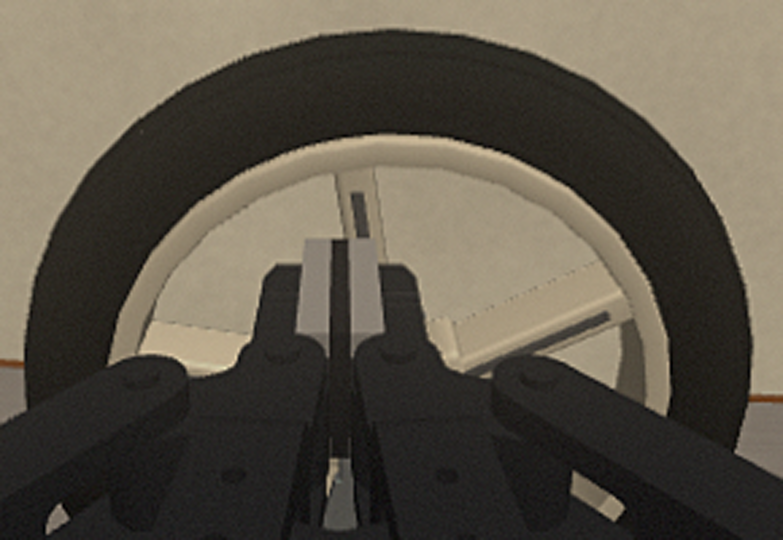

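View pics/w4.png

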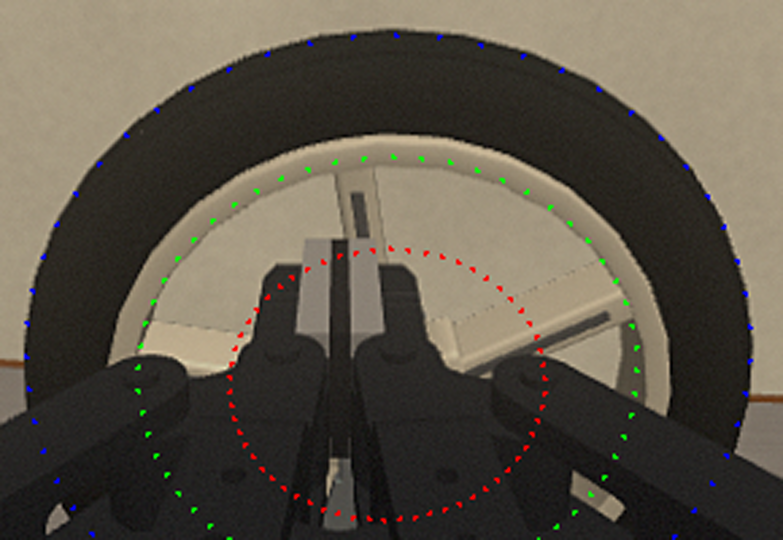

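```bash
python3 - <<'E'
from h import *
C=np.array([.674,.051,.185]); n=np.array([.9976,.07,0]); s=np.array([-.07,.9976,0])
d=env.get_image("wrist")
for p in ((357,194),(362,236),(354,170),(608,316),(480,366)):
    v=onplane(d,(150+p[0]/2.7,160+p[1]/2.7),C-.014*n,n)-C; print(np.degrees(np.arctan2(-v@s,v[2])).round(1),np.hypot(v@s,v[2]).round(4))
E
```

```text
-7.4 0.0895
-7.5 0.0736
-7.4 0.0983
62.5 0.0901
59.1 0.0404
```

```bash
python3 - <<'E'
from h import *
d=env.get_image("wrist");o=env.observe();R=o["tool_rot"];P=o["position"]
for p in ((275,249),(248,262),(205,297),(190,300),(345,297),(40,385),(500,385),(104,385)):
    for h in (0,.02):
        X=onplane(d,p,P+h*R[:,2],R[:,2]); print(p,h,(1000*R.T@(X-P)).round(0))
E
```

```text
(275, 249) 0 [-0. -9.  0.]
(275, 249) 0.02 [ -0. -52.  20.]
(248, 262) 0 [-15. -25.   0.]
(248, 262) 0.02 [-11. -64.  20.]
(205, 297) 0 [-30. -58.   0.]
(205, 297) 0.02 [-22. -88.  20.]
(190, 300) 0 [-36. -60.   0.]
(190, 300) 0.02 [-26. -90.  20.]
(345, 297) 0 [ 30. -58.   0.]
(345, 297) 0.02 [ 22. -88.  20.]
(40, 385) 0 [ -69. -104.    0.]
(40, 385) 0.02 [ -50. -122.   20.]
(500, 385) 0 [  65. -104.    0.]
(500, 385) 0.02 [  48. -121.   20.]
(104, 385) 0 [ -50. -103.    0.]
(104, 385) 0.02 [ -36. -121.   20.]
```

```bash
python3 -m inch '[[[-1,0.4,-2.5,-3,0,0,0.4],[-1,0.8,-5,-6.3,0,0,0.4],[-1,0.8,-5,-6.3,0,0,0.4],[-1,0.8,-5,-6.3,0,0,0.4]]]'; python3 -c "
from plan import *
to((.576,.0144,.2394),(.9976,.07,0));to((.676,.0214,.2394),(.9976,.07,0))
d=env.get_image('wrist');crop(d,100,150,460,400,2.2,'pics/w5.png')"
```

```text
time_s: 4.1
position: [0.5763, 0.0112, 0.2391]
tool_rot: [[0.078, 0.997, 0.002], [-0.997, 0.078, 0.003], [0.003, -0.002, 1.0]]
ft_force: [0.5, 0.9, -0.2]
grip_width: 0.0003
d cm [-0.03  0.32  0.03] rv [ 0.2 -0.1 -0.4]
d cm [9.97 1.02 0.03] rv [ 0.2 -0.1 -0.4]
```

View pics/w5.png

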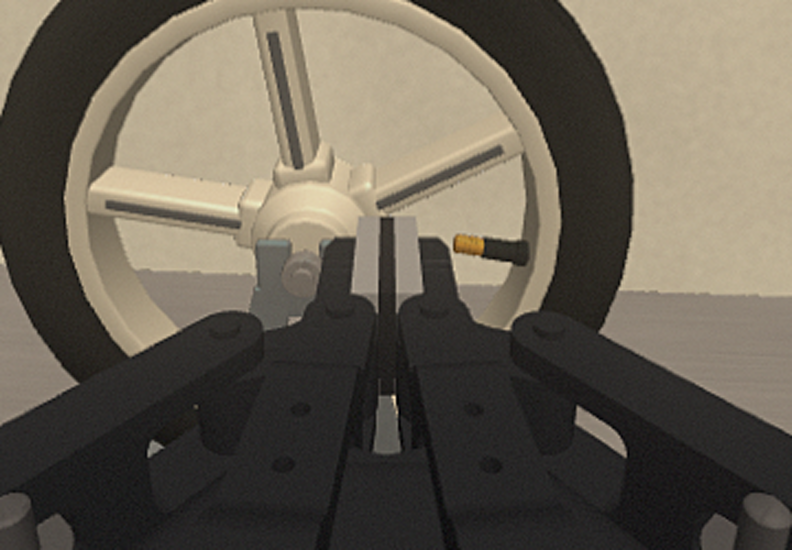

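The wheel is seen from the front: top spoke, right spoke and left spoke, with the valve (brass tip at crop (467,244), foot at (528,252)) at 3 o'clock, and the axle end at (300,272).

```bash
cat > val.py <<'E'
from h import *
C=np.array([.674,.051,.185]); n=np.array([.9976,.07,0]); s=np.array([-.07,.9976,0])
def m(d,p,t=0):
    v=onplane(d,p,C+t*n,n)-C; return "ang %.1f r %.1f lat %.1f z %.1f"%(np.degrees(np.arctan2(-v@s,v[2])),1e3*np.hypot(v@s,v[2]),1e3*(v@s),1e3*v[2])
E
python3 - <<'E'
from val import *
d=env.get_image("wrist"); f=lambda p:(100+p[0]/2.2,150+p[1]/2.2)
print("axle",m(d,f((302,275)),-.054))
print("valve tip",m(d,f((453,244))),"foot",m(d,f((528,252))))
print("spoke",m(d,f((275,35)),-.014),m(d,f((296,165)),-.014))
E
```

```text
axle ang 13.5 r 6.2 lat -1.5 z 6.1
valve tip ang 97.6 r 62.8 lat -62.3 z -8.3 foot ang 97.2 r 97.2 lat -96.4 z -12.1
spoke ang -7.4 r 89.0 lat 11.5 z 88.3 ang -8.6 r 34.8 lat 5.2 z 34.4
```

```bash
python3 -m inch '[[[-1,3,0.5,0,0,0,-0.4],[-1,6,0.8,0,0,0,-0.4],[-1,8.5,0.9,0,0,0,-0.4],[-1,10,1,0,0,0,-0.4],[-1,10,1,0,0,0,-0.4]]]'; python3 -c "
from plan import *
to((.676,.0214,.2394),(.9976,.07,0))
print(env.observe()['q'].round(1))
d=env.get_image('wrist');crop(d,100,50,460,400,1.7,'pics/w6.png')
d=env.get_image('scene');crop(d,140,100,400,360,2.3,'pics/s6.png')"
```

```text
time_s: 4.82
position: [0.6765, 0.0225, 0.2403]
tool_rot: [[0.073, 0.997, -0.0], [-0.997, 0.073, 0.004], [0.004, 0.0, 1.0]]
ft_force: [0.2, -0.4, 0.7]
grip_width: -0.0001
d cm [-0.05 -0.11 -0.09] rv [ 0.2  0.  -0.2]
[-17.2  30.7 117.1 155.2  60.2 -77.3]
```

View pics/w6.png

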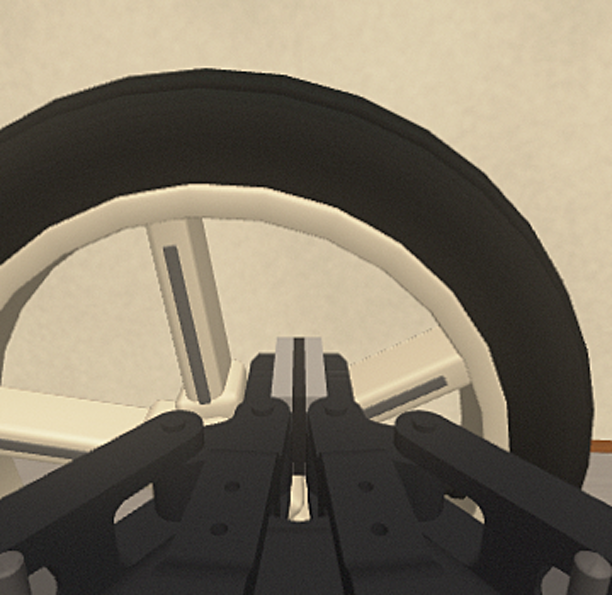

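View pics/s6.png

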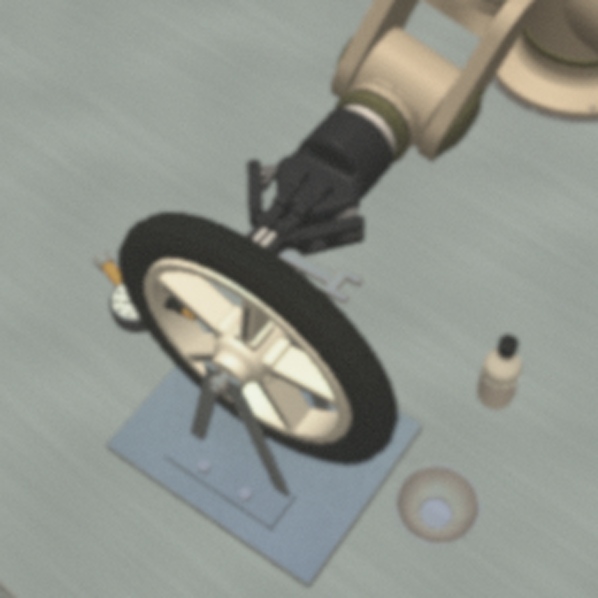

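```bash
cat > arc.py <<'E'
from val import *
import sys
def arc(phis,r=.062,t=.0):
    P=env.observe()["position"]
    for f in phis:
        a=np.radians(f); X=C+t*n+r*(np.cos(a)*np.array([0,0,1])-np.sin(a)*s); print(f,((X-P)*100).round(1).tolist())
v=env.observe()["position"]-C; print("now phi",np.degrees(np.arctan2(-v@s,v[2])).round(1),"r",np.hypot(v@s,v[2]).round(4),"t",(v@n).round(4))
if len(sys.argv)>1: arc(range(*map(int,sys.argv[1:])))
E
python3 arc.py 24 -42 -4
```

```text
now phi 28.2 r 0.0616 t -0.0003
24 [0.0, 0.4, 0.2]
20 [-0.0, 0.8, 0.4]
16 [-0.1, 1.2, 0.5]
12 [-0.1, 1.6, 0.6]
8 [-0.1, 2.0, 0.7]
4 [-0.1, 2.5, 0.8]
0 [-0.2, 2.9, 0.8]
-4 [-0.2, 3.3, 0.8]
-8 [-0.2, 3.8, 0.7]
-12 [-0.3, 4.2, 0.6]
-16 [-0.3, 4.6, 0.5]
-20 [-0.3, 5.0, 0.4]
-24 [-0.3, 5.4, 0.2]
-28 [-0.4, 5.8, 0.0]
-32 [-0.4, 6.2, -0.2]
-36 [-0.4, 6.5, -0.4]
-40 [-0.4, 6.9, -0.7]
```

```bash
python3 -m inch '[[[-1,0,0.4,0.2,0,0,0],[-1,0,0.8,0.4,0,0,0],[-1,-0.1,1.2,0.5,0,0,0],[-1,-0.1,1.5,0.6,0,0,0],[-1,-0.1,1.8,0.7,0,0,0],[-1,-0.1,2.1,0.8,0,0,0],[-1,-0.1,2.5,0.8,0,0,0],[-1,-0.2,2.9,0.8,0,0,0],[-1,-0.2,3.3,0.8,0,0,0]]]'; python3 arc.py; python3 -c "
from h import *
d=env.get_image('wrist');crop(d,50,50,500,400,1.7,'pics/w7.png')"
```

```text
time_s: 6.05
position: [0.6744, 0.0544, 0.2464]
tool_rot: [[0.071, 0.997, 0.003], [-0.997, 0.071, 0.003], [0.003, -0.003, 1.0]]
ft_force: [-0.3, -0.0, -1.1]
grip_width: -0.0005
now phi -3.1 r 0.0615 t 0.0006
```

View pics/w7.png

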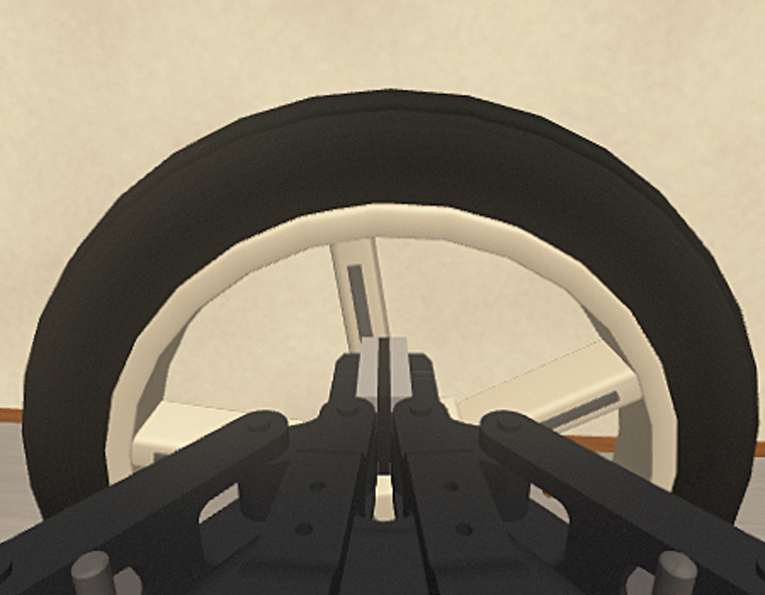

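```bash
python3 - <<'E'
from val import *
d=env.get_image("wrist"); f=lambda p:(50+p[0]/1.7,50+p[1]/1.7)
for p in ((355,268),(366,333)): print(m(d,f(p),-.014))
for p in ((538,425),(617,395)): print(m(d,f(p),-.014))
print("tip px", f((385,338)), proj(d,env.observe()["position"]))
# tip depth: pads width edges
for p in ((360,338),(409,338)): print(f(p))
o=env.observe();R=o["tool_rot"]
for k in (-.012,-.006,0,.006,.012): print(k, proj(d,o["position"]+k*R[:,0]))
E
```

```text
ang -8.1 r 89.4 lat 12.6 z 88.5
ang -8.0 r 66.7 lat 9.2 z 66.0
ang 59.0 r 59.7 lat -51.2 z 30.8
ang 61.2 r 88.6 lat -77.6 z 42.7
tip px (276.47058823529414, 248.82352941176472) [[275.30499548 242.81880747]]
(261.7647058823529, 248.82352941176472)
(290.5882352941177, 248.82352941176472)
-0.012 [[255.74642779 242.82856419]]
-0.006 [[265.52467208 242.82478569]]
0 [[275.30499548 242.81880747]]
0.006 [[285.08555027 242.81063076]]
0.012 [[294.86448849 242.80025674]]
```

```bash
python3 - <<'E'
from val import *
o=env.observe();R=o["tool_rot"];P=o["position"]
for nm,box,sc in (("scene",(180,150,330,320),3.5),("top",(150,90,370,290),3.2)):
    d=env.get_image(nm)
    im=d["frame"].copy()
    for k,c in ((0,(255,0,0)),(-.02,(255,255,0)),(-.04,(0,255,0)),(-.06,(0,255,255))):
        q=proj(d,P+k*R[:,1])[0]; cv2.circle(im,tuple(int(v*8) for v in q),6,c,-1,shift=3)
    for t in np.radians(np.arange(0,360,6)):
      for tt in(-.018,.018):
        q=proj(d,C+tt*n+.142*(np.cos(t)*np.array([0,0,1])-np.sin(t)*s))[0]; cv2.circle(im,tuple(int(v*8) for v in q),4,(0,0,255) if tt>0 else (255,0,255),-1,shift=3)
    d["frame"]=im; crop(d,*box,sc,f"pics/{nm}8.png")
E
```

```text
(no output)
```

View pics/scene8.png

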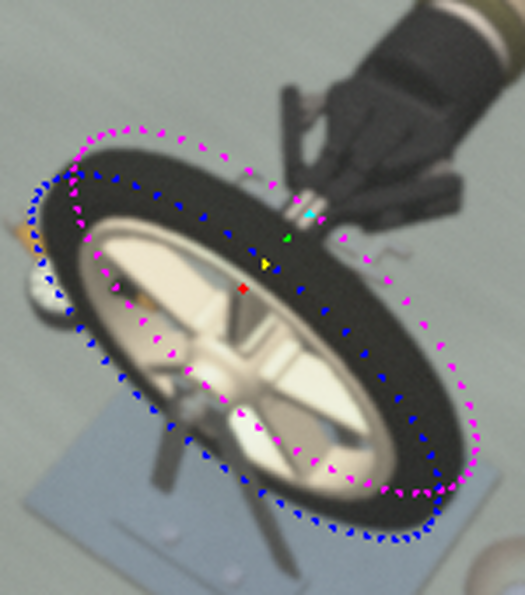

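View pics/top8.png

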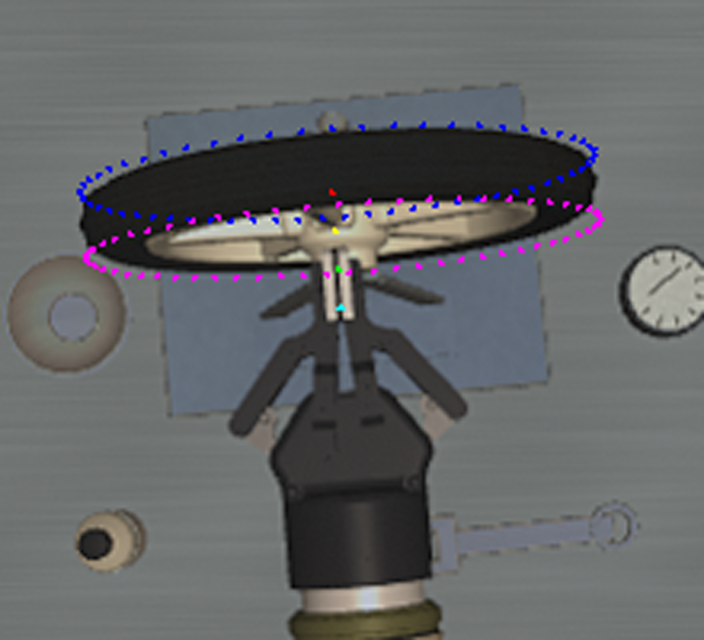

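```bash
python3 -m inch '[[[-1,0,-1,0,0,0,0],[-1,0,-2,-0.4,0,0,0],[-1,0.1,-3.3,-0.8,0,0,0],[-1,0.1,-3.3,-0.8,0,0,0]]]'; python3 arc.py; python3 -c "
from h import *
print(env.grip_depth)
d=env.get_image('top');crop(d,200,120,320,240,5,'pics/t9.png')
d=env.get_image('wrist');crop(d,50,50,500,400,1.7,'pics/w9.png')"
```

```text
time_s: 6.75
position: [0.6757, 0.0194, 0.2379]
tool_rot: [[0.069, 0.998, 0.003], [-0.998, 0.069, 0.003], [0.003, -0.003, 1.0]]
ft_force: [-0.0, 0.0, -0.1]
grip_width: 0.0
now phi 30.9 r 0.0617 t -0.0005
0.0187
```

View pics/t9.png

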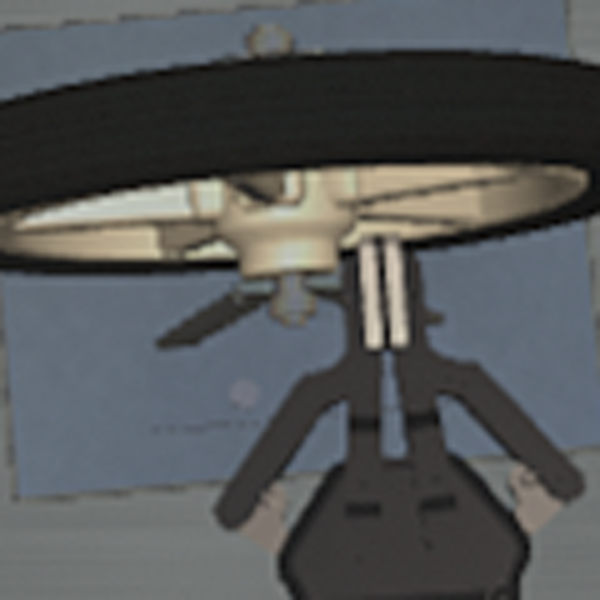

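View pics/w9.png

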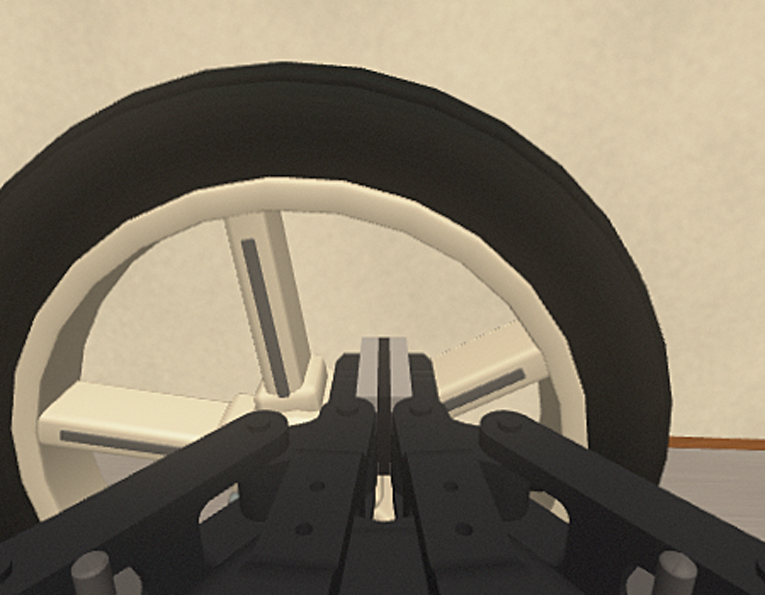

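```bash
python3 - <<'E'
from val import *
d=env.get_image("top");w=env.get_image("wrist");o=env.observe();P=o["position"];R=o["tool_rot"]
for z in (.238,.249): print(R.T@(onz(d,(277,167.6),z)-P)*1000)
c1,r1=ray(d,(277,167.6)); c2,r2=ray(w,(50+384/1.7,50+338/1.7))
A=np.column_stack([r1,-r2]); k=np.linalg.lstsq(A,c2-c1,rcond=None)[0]; X1=c1+k[0]*r1; X2=c2+k[1]*r2
print(X1,X2, R.T@((X1+X2)/2-P)*1000)
# hub front face, top edge? axle nut front, at z .185
print("axle front top",onz(d,(200+295/5,120+322/5),.185), "rear nut", onz(d,(200+270/5,120+25/5),.185))
print("hub exp",C-.054*n,C+.054*n)
E
```

```text
[  3.72363104 -30.55404254  -0.64324525]
[  3.49629685 -31.97191228  10.35377689]
[0.64374598 0.0156169  0.24935942] [0.64352906 0.01834033 0.24929119] [  2.12278521 -32.02977107  10.68336776]
axle front top [0.62232479 0.04689804 0.185     ] rear nut [0.72878461 0.05480186 0.185     ]
hub exp [0.6201296 0.04722   0.185    ] [0.7278704 0.05478   0.185    ]
```

```bash
python3 -m inch '[[[-1,1,0.2,0.1,0,0,0],[-1,2,0.4,0.1,0,0,0],[-1,3,0.5,0.1,0,0,0],[-1,3,0.5,0.1,0,0,0]]]'; python3 arc.py 24 -42 -4; python3 -c "
from h import *
d=env.get_image('top');crop(d,200,120,320,240,5,'pics/t10.png')
d=env.get_image('wrist');crop(d,50,50,500,400,1.7,'pics/w10.png')"
```

```text
time_s: 7.45
position: [0.7061, 0.0265, 0.2397]
tool_rot: [[0.071, 0.997, 0.002], [-0.997, 0.071, 0.004], [0.004, -0.002, 1.0]]
ft_force: [0.6, 0.3, -0.5]
grip_width: -0.0
now phi 26.0 r 0.0609 t 0.0303
24 [-3.0, -0.1, 0.2]
20 [-3.1, 0.3, 0.4]
16 [-3.1, 0.7, 0.5]
12 [-3.1, 1.2, 0.6]
8 [-3.1, 1.6, 0.7]
4 [-3.2, 2.0, 0.7]
0 [-3.2, 2.5, 0.7]
-4 [-3.2, 2.9, 0.7]
-8 [-3.3, 3.3, 0.7]
-12 [-3.3, 3.7, 0.6]
-16 [-3.3, 4.2, 0.5]
-20 [-3.4, 4.6, 0.4]
-24 [-3.4, 5.0, 0.2]
-28 [-3.4, 5.4, 0.0]
-32 [-3.4, 5.7, -0.2]
-36 [-3.5, 6.1, -0.5]
-40 [-3.5, 6.4, -0.7]
```

View pics/t10.png

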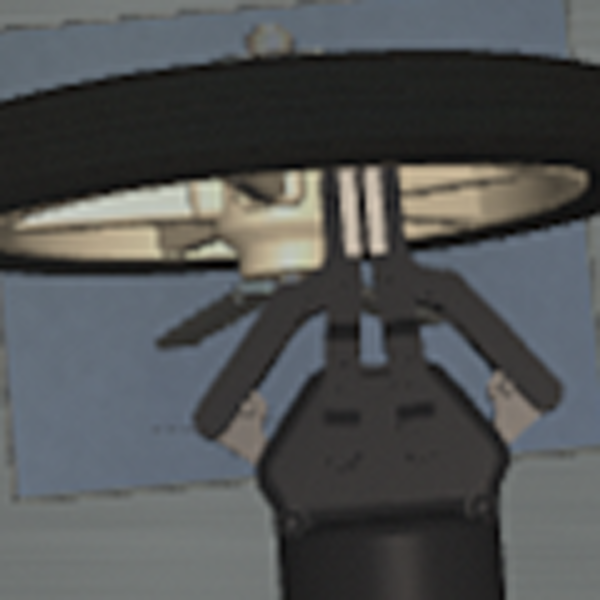

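View pics/w10.png

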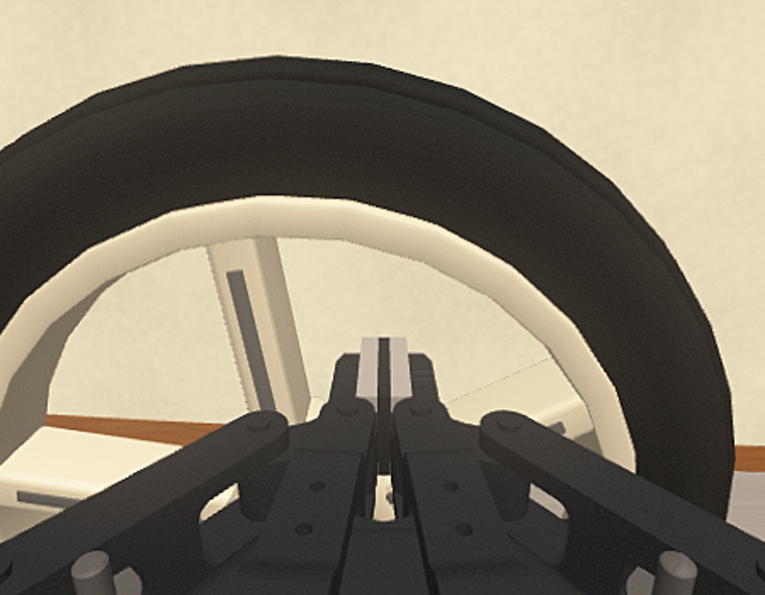

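```bash
python3 -m inch '[[[-1,0,0.3,0.3,0,0,0],[-1,0,0.7,0.5,0,0,0],[-1,-0.1,1,0.6,0,0,0],[-1,-0.1,1.3,0.7,0,0,0],[-1,-0.1,1.6,0.7,0,0,0],[-1,-0.1,2,0.7,0,0,0],[-1,-0.2,2.5,0.7,0,0,0],[-1,-0.2,2.9,0.7,0,0,0],[-1,-0.2,3.3,0.7,0,0,0]]]'; python3 arc.py -12 -74 -4; python3 -c "
from h import *
d=env.get_image('wrist');crop(d,50,50,500,400,1.7,'pics/w11.png')"
```

```text
time_s: 8.68
position: [0.7035, 0.0594, 0.2464]
tool_rot: [[0.071, 0.997, 0.003], [-0.997, 0.071, 0.003], [0.003, -0.003, 1.0]]
ft_force: [-0.9, -1.8, 0.5]
grip_width: 0.0
now phi -5.9 r 0.0618 t 0.03
-12 [-3.0, 0.4, -0.1]
-16 [-3.1, 0.9, -0.2]
-20 [-3.1, 1.3, -0.3]
-24 [-3.1, 1.7, -0.5]
-28 [-3.1, 2.1, -0.7]
-32 [-3.2, 2.4, -0.9]
-36 [-3.2, 2.8, -1.1]
-40 [-3.2, 3.1, -1.4]
-44 [-3.2, 3.5, -1.7]
-48 [-3.3, 3.8, -2.0]
-52 [-3.3, 4.0, -2.3]
-56 [-3.3, 4.3, -2.7]
-60 [-3.3, 4.5, -3.0]
-64 [-3.3, 4.7, -3.4]
-68 [-3.3, 4.9, -3.8]
-72 [-3.4, 5.0, -4.2]
```

View pics/w11.png

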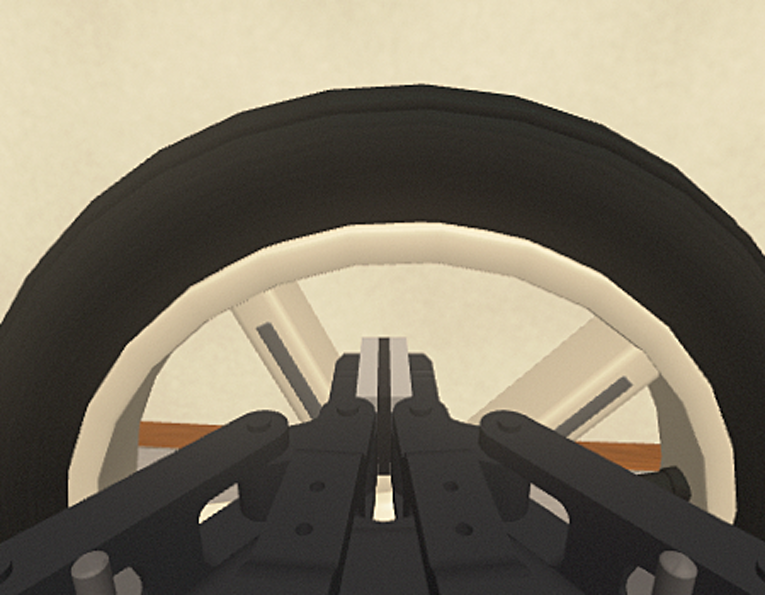

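```bash
python3 -m inch '[[[-1,0,0.4,-0.1,0,0,0],[-1,0,0.9,-0.2,0,0,0],[-1,0,1.3,-0.3,0,0,0],[-1,-0.1,1.7,-0.5,0,0,0],[-1,-0.1,2.1,-0.7,0,0,0],[-1,-0.1,2.4,-0.9,0,0,0],[-1,-0.2,2.8,-1.1,0,0,0],[-1,-0.2,3.1,-1.4,0,0,0],[-1,-0.2,3.5,-1.7,0,0,0],[-1,-0.2,3.8,-2,0,0,0],[-1,-0.3,4,-2.3,0,0,0],[-1,-0.3,4.3,-2.7,0,0,0]]]'; python3 arc.py -52 -104 -4; python3 -c "
from h import *
d=env.get_image('wrist');crop(d,50,50,500,400,1.7,'pics/w12.png')
d=env.get_image('scene');crop(d,140,100,400,360,2.3,'pics/s12.png')"
```

```text
time_s: 10.22
position: [0.7005, 0.1022, 0.2195]
tool_rot: [[0.07, 0.998, 0.002], [-0.998, 0.07, 0.003], [0.003, -0.002, 1.0]]
ft_force: [1.1, -1.4, 1.6]
grip_width: 0.0002
now phi -55.0 r 0.0601 t 0.03
-52 [-3.0, -0.2, 0.4]
-56 [-3.0, 0.0, 0.0]
-60 [-3.0, 0.2, -0.3]
-64 [-3.0, 0.4, -0.7]
-68 [-3.1, 0.6, -1.1]
-72 [-3.1, 0.8, -1.5]
-76 [-3.1, 0.9, -1.9]
-80 [-3.1, 1.0, -2.4]
-84 [-3.1, 1.0, -2.8]
-88 [-3.1, 1.1, -3.2]
-92 [-3.1, 1.1, -3.7]
-96 [-3.1, 1.0, -4.1]
-100 [-3.1, 1.0, -4.5]
```

View pics/w12.png

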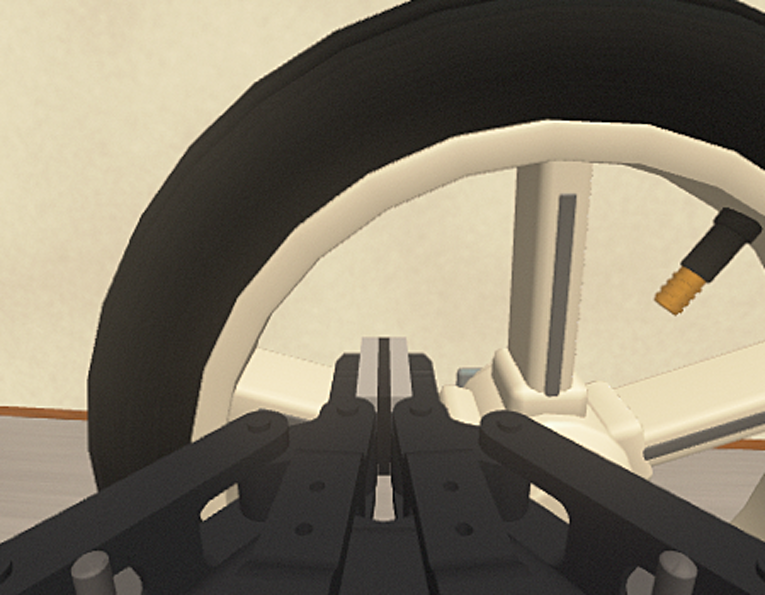

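View pics/s12.png

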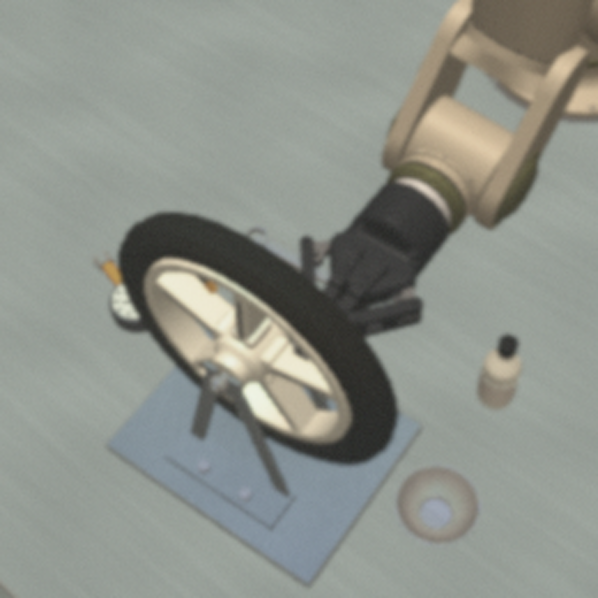

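```bash
python3 - <<'E'
from val import *
d=env.get_image("wrist"); f=lambda p:(50+p[0]/1.7,50+p[1]/1.7)
print("valve",m(d,f((667,308))),m(d,f((742,222))))
print("spoke",m(d,f((568,200)),-.014),m(d,f((553,385)),-.014))
E
python3 arc.py
```

```text
valve ang 33.0 r 63.5 lat -34.6 z 53.2 ang 33.2 r 94.7 lat -51.9 z 79.2
spoke ang -2.4 r 87.5 lat 3.6 z 87.5 ang -3.3 r 35.7 lat 2.1 z 35.7
now phi -55.8 r 0.06 t 0.0298
```

```bash
python3 -m inch '[[[-1,0,0.2,-0.3,0,0,0],[-1,0,0.4,-0.7,0,0,0],[-1,-0.1,0.6,-1.1,0,0,0],[-1,-0.1,0.8,-1.5,0,0,0],[-1,-0.1,0.9,-1.8,0,0,0],[-1,-0.1,1,-2.1,0,0,0],[-1,-0.1,1,-2.3,0,0,0],[-1,-0.1,1,-2.4,0,0,0]]]'; python3 arc.py -80 -104 -4; python3 -c "
from h import *
d=env.get_image('wrist');crop(d,110,10,560,360,1.7,'pics/w13.png')"
```

```text
time_s: 11.38
position: [0.6995, 0.1123, 0.1954]
tool_rot: [[0.071, 0.997, 0.002], [-0.997, 0.071, 0.004], [0.003, -0.003, 1.0]]
ft_force: [-1.0, -0.1, 2.1]
grip_width: -0.0
now phi -80.1 r 0.0603 t 0.0297
-80 [-3.0, -0.0, 0.0]
-84 [-3.0, 0.0, -0.4]
-88 [-3.0, 0.1, -0.8]
-92 [-3.0, 0.1, -1.3]
-96 [-3.0, 0.0, -1.7]
-100 [-3.0, -0.0, -2.1]
```

View pics/w13.png

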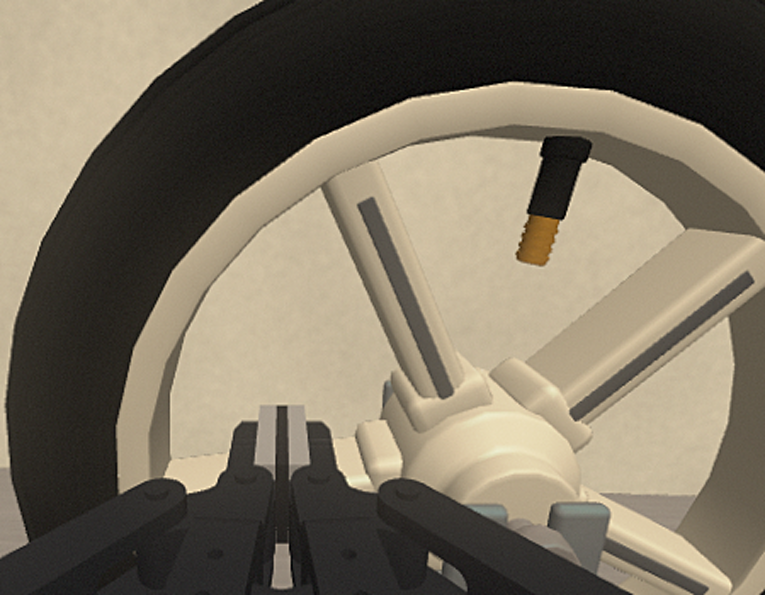

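```bash
cat > a13.py <<'E'
from val import *
d=env.get_image("wrist"); f=lambda p:(110+p[0]/1.7,10+p[1]/1.7)
print("valve",m(d,f((532,265))),m(d,f((566,145))))
print("spokeL",m(d,f((369,203)),-.014),m(d,f((445,393)),-.014))
print("spokeR",m(d,f((748,278)),-.014),m(d,f((577,412)),-.014))
E
python3 a13.py
```

```text
valve ang 9.3 r 63.6 lat -10.3 z 62.7 ang 9.0 r 95.4 lat -14.9 z 94.2
spokeL ang -25.6 r 88.3 lat 38.2 z 79.6 ang -26.5 r 33.9 lat 15.2 z 30.4
spokeR ang 44.1 r 86.5 lat -60.3 z 62.1 ang 41.4 r 33.0 lat -21.8 z 24.7
```

```bash
python3 -m inch '[[[-1,0,0,-0.2,0,0,0],[-1,0,0,-0.4,0,0,0],[-1,0,0,-0.6,0,0,0],[-1,0,0,-0.75,0,0,0],[-1,0,0,-0.85,0,0,0],[-1,0,0,-0.9,0,0,0],[-1,0,0,-0.9,0,0,0]]]'; python3 arc.py; python3 -c "
from h import *
d=env.get_image('wrist');crop(d,110,10,560,360,1.7,'pics/w14.png')"
```

```text
time_s: 12.35
position: [0.6995, 0.1122, 0.1864]
tool_rot: [[0.071, 0.997, 0.003], [-0.997, 0.071, 0.003], [0.003, -0.003, 1.0]]
ft_force: [-0.6, -0.3, 0.8]
grip_width: -0.0003
now phi -88.6 r 0.0592 t 0.0297
```

View pics/w14.png

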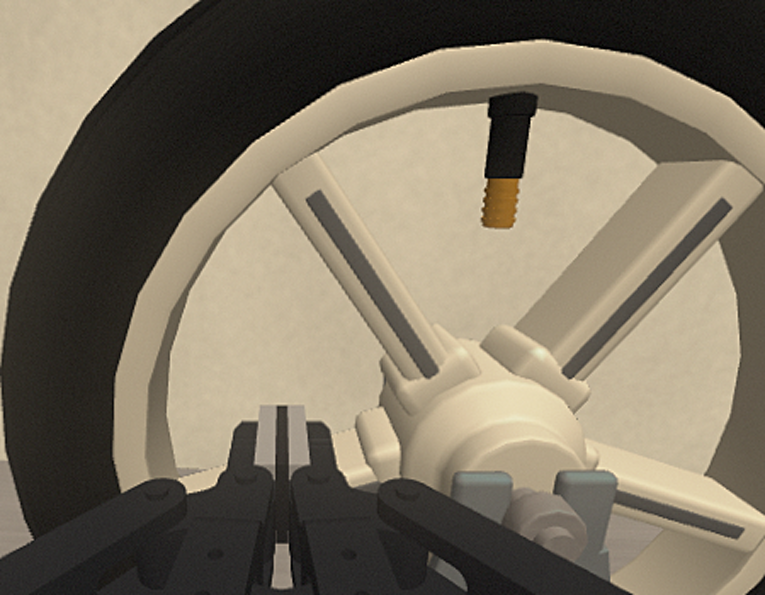

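```bash
cat > a14.py <<'E'
from val import *
d=env.get_image("wrist"); f=lambda p:(110+p[0]/1.7,10+p[1]/1.7)
print("valve",m(d,f((498,228))),m(d,f((513,97))))
print("spokeL",m(d,f((317,196)),-.014),m(d,f((429,370)),-.014))
print("spokeR",m(d,f((724,206)),-.014),m(d,f((572,371)),-.014))
print("axle",m(d,f((560,535)),-.054))
E
python3 a14.py
```

```text
valve ang -0.3 r 63.9 lat 0.3 z 63.9 ang -0.2 r 96.6 lat 0.4 z 96.6
spokeL ang -35.0 r 88.3 lat 50.6 z 72.3 ang -35.4 r 34.4 lat 19.9 z 28.1
spokeR ang 34.9 r 86.5 lat -49.5 z 71.0 ang 33.6 r 33.4 lat -18.5 z 27.8
axle ang -16.7 r 7.8 lat 2.2 z 7.4
```

```bash
python3 -m inch '[[[-1,0,0,0.3,0,0,0],[-1,0,0,0.6,0,0,0],[-1,-1,-0.1,0.7,0,0,0],[-1,-3,-0.2,0.7,0,0,0],[-1,-5,-0.35,0.7,0,0,0],[-1,-7.5,-0.5,0.7,0,0,0],[-1,-10,-0.7,0.7,0,0,0],[-1,-11,-0.8,2,0,0,0],[-1,-12,-1.5,5,0,0,0],[-1,-12,-3,8,0,0,0],[-1,-12,-4,8,0,0,0],[-1,-12,-4,8,0,0,0]]]'; python3 arc.py; python3 -c "
from h import *
print(env.observe()['q'].round(1))
d=env.get_image('wrist');crop(d,80,150,480,420,1.9,'pics/w15.png')
d=env.get_image('top');crop(d,140,100,410,280,2.9,'pics/t15.png')
d=env.get_image('scene');crop(d,140,100,400,360,2.3,'pics/s15.png')"
```

```text
time_s: 13.95
position: [0.5789, 0.0716, 0.2668]
tool_rot: [[0.069, 0.998, 0.002], [-0.998, 0.069, 0.003], [0.003, -0.002, 1.0]]
ft_force: [-0.5, 0.3, -0.2]
grip_width: -0.0005
now phi -18.4 r 0.0862 t -0.0934
[-13.2  22.5 130.2 160.8  63.9 -81.5]
```

View pics/w15.png

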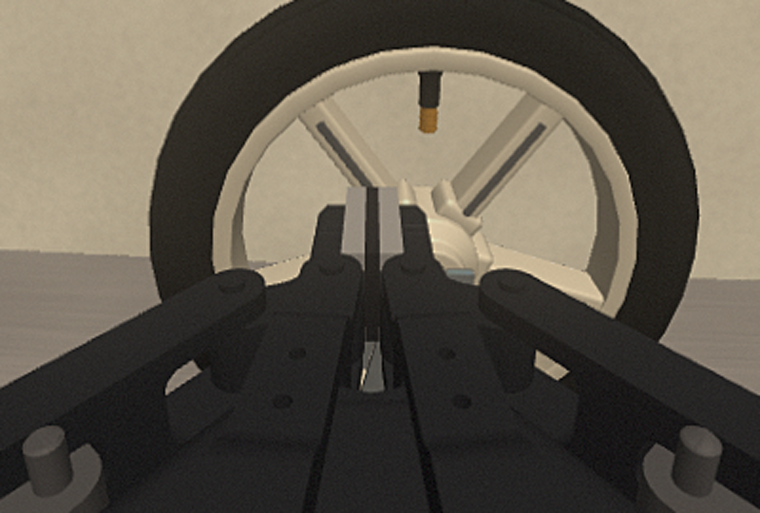

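View pics/s15.png

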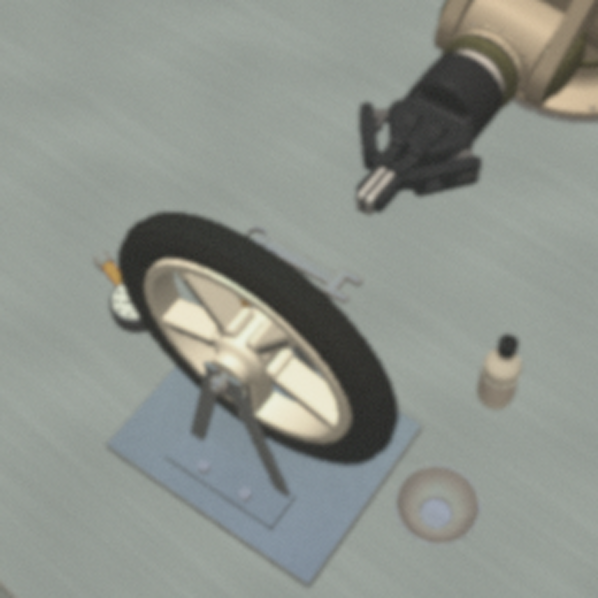

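View pics/t15.png

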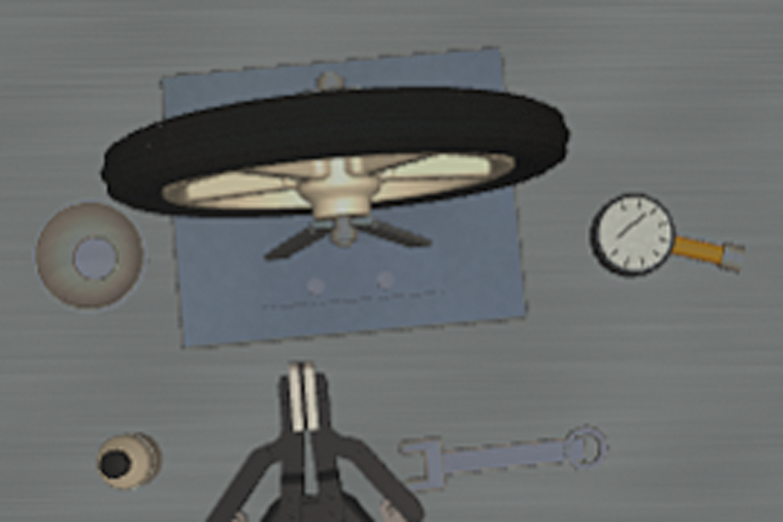

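```bash
python3 - <<'E'
from val import *
d=env.get_image("wrist"); f=lambda p:(80+p[0]/1.9,150+p[1]/1.9)
print("valve",m(d,f((428,132))),m(d,f((430,72))))
print("spokes",m(d,f((322,125)),-.014),m(d,f((545,126)),-.014))
E
python3 -m inch '[[[-1,0,0,0,0,0,0],[-1,0,0,0,0,0,0],[-1,0,0,0,0,0,0],[-1,0,0,0,0,0,0]]]'
python3 - <<'E'
from rig import env
print(env.observe()["qvel"].round(2))
print(env.close_job())
E
```

```text
valve ang -0.2 r 63.7 lat 0.2 z 63.7 ang -0.1 r 93.6 lat 0.2 z 93.6
spokes ang -35.1 r 87.9 lat 50.6 z 71.8 ang 36.1 r 88.6 lat -52.2 z 71.6
time_s: 14.65
position: [0.5795, 0.0722, 0.2665]
tool_rot: [[0.071, 0.997, 0.003], [-0.997, 0.071, 0.003], [0.003, -0.003, 1.0]]
ft_force: [0.1, -0.7, 0.3]
grip_width: -0.0002
[ 0.01 -0.03  0.03  0.05 -0.01  0.01]
the job is handed in; nothing more can be done
None
```

The valve stem is at the top of the wheel, and the job is handed in at about 15 s of the 58 s allowed. I put the shut fingers between two spokes, away from the valve, and pushed one spoke about 98° anticlockwise as seen from the robot. I then lifted off the spoke and backed the hand out of the wheel.

**Last checks:**
- **Valve:** measured after backing out, the stem is within about 0.3° of vertical. The two neighbouring spokes, at −35° and +36°, agree to about half a degree.
- **Wheel:** the angle was the same before and after the hand left, so the wheel stayed where I left it.
- **Stand and surroundings:** before and after pictures show the stand, dish, gauge, oil bottle and spanner in the same places. I compared these by eye and did not measure them.
- **Forces:** the wrist force read at the end of each move never went above about 3 N. The fingers were clear of everything at hand-in.

**Disagreements:**
- **Fingertip position:** the reported TCP lay about 32 mm beyond the fingertips as the top and wrist cameras showed them. Because of this, my first sweep passed in front of the spokes without touching them. I corrected the depth from the images before pushing.
- **Hub position:** the axle end showed 6–7 mm from where I expected it in the close views, mostly in height. The valve and spoke angles agreed, so I left this uncorrected.

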